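# Close and stack the decorating tubs

## Task

Put the empty decorating tubs away as one stack on the round wooden board, building it there piece by piece from the bottom up: stand the wide tub upright in the middle of the board, close it with the wide lid, stand the narrow tub centrally on that lid, close it with the narrow lid, and stand the metal shaker centrally on top. Both lids must sit fully down over their tubs, and the bowl, the spoon and the packet stay where they are.

Things in the scene. Friction and masses are not known exactly. Their poses are not given: they have to be found in the camera images.
- wide_tub_center (a point): centre (half-way up, on the axis) of the wide tub: open-topped round white plastic tub, 52 mm tall, 53 mm outer diameter at the foot, 56 mm at the shoulder 41 mm up, above which it narrows to 49 mm at the rim, wall 2.5 mm, about 60 g; stands upright, open side up, z up along its axis
- wide_lid_center (a point): centre (half-way up) of the wide lid: round aluminium lid 68 mm in outer diameter, 16 mm tall, lying top side up; top plate 4 mm thick and flat, skirt 63 mm inside diameter and 12 mm deep that drops loosely over the wide tub's rim until the plate rests on the rim (its centre is then 22 mm above the tub's centre); about 35 g; z up along its axis
- narrow_tub_center (a point): centre (half-way up, on the axis) of the narrow tub: open-topped round white plastic tub, 44 mm tall, 37 mm outer diameter at the foot, 40 mm at the shoulder 33 mm up, above which it narrows to 33 mm at the rim, wall 2.5 mm, about 45 g; stands upright, open side up, z up along its axis
- narrow_lid_center (a point): centre (half-way up) of the narrow lid: round aluminium lid 52 mm in outer diameter, 16 mm tall, lying top side up; top plate 4 mm thick and flat, skirt 47 mm inside diameter and 12 mm deep that drops loosely over the narrow tub's rim until the plate rests on the rim (its centre is then 18 mm above the tub's centre); about 25 g; z up along its axis
- shaker_center (a point): centre (half-way up) of the steel shaker: closed upright cylinder 34 mm in diameter, 54 mm tall, its top 8 mm bevelled to 24 mm with small dark holes; about 90 g; stands upright, z up along its axis
- board: round dark wooden board, 140 mm in diameter and 10 mm thick, fixed on the bench; origin at the centre of its underside, on the bench top
- bowl: bystander: small green plastic bowl, 100 mm in diameter and 45 mm tall, loose; origin at the centre of its underside
- spoon: bystander: steel spoon, 150 mm long, lying ahead of the robot on its right, loose; origin on its underside at mid-length, its length along x, handle towards -x
- packet: bystander: orange and green packet lying flat, 50 x 90 x 26 mm, loose, straight ahead of the robot; origin at the centre of its underside, long side along y
Things that resemble listed ones, but are neither listed nor needed, are in the scene too. Leave any blue look-alike of the part that bears wide_tub_center alone. What is shaped like the part that bears narrow_tub_center but red is not meant.

How it is judged:
By the outcome, as a careful person would: the job done as asked, in the order asked, and still so for the second after the job is handed in, with the robot touching nothing.
It also fails if it takes over 128 s, if anything falls off the work surface, if the arm or the gripper's body presses on something with over 40 N, if the wrist force passes 120 N, or if a joint passes its speed limit or range.

## Robot

A 6-joint arm with a two-finger parallel gripper is mounted at the origin on the work surface. World frame = base frame: x ahead of the robot, y to its left, z up, the work surface at z = 0. Lengths are in mm, angles in degrees, forces in N, time in s.
With the tool pointing down it reaches from about 300 to 850 mm from the base axis. Payload 4.2 kg.
Tool frame: the origin (TCP) lies at the very end of the fingers, on their centre line; the grasp point (between the pads) lies 19 mm behind it; z points along the fingers, y is the line along which they close (so a half turn about z gives the same grasp; the last joint's range is limited). The gripper opens to 91 mm and grips with 3 to 60 N. Pads are 32 mm wide; open, the fingers measure 118 mm over their backs; the gripper's body (76 mm by 178 mm) begins 60 mm behind the grasp point.
Start: joints at [-71.047, 18.312, 89.639, -0, 72.044, -1.146], TCP at [197.603, -540, 178.476] pointing down, gripper open.
Joint ranges: [-177.97, 177.97], [-48.28, 115.42], [12.27, 149.76], [-77.06, 257.06], [2.81, 150.46], [-146.56, 146.56]. Speed limits (degrees/s): [147.25, 147.25, 180, 180, 180, 180].

## Interface

Orientations are given as [roll, pitch, yaw] about the fixed x, y, z axes, in that order (R = Rz(yaw) Ry(pitch) Rx(roll)).
In Python, from workcell import * gives the robot as it stands.
- The arm moves only by the tool move_arm, never from a script. Its argument "motion" is a list of rows, each a list of 3 entries, a list of its own where there are three numbers: the finger opening in mm, from 0 to 91.2, then the shift along the world's x, y, z in units of 25 mm (1.0 is 25 mm), then the turn, a rotation vector about the world's x, y, z in units of 4 degrees (1.0 is 4 degrees). In form: [[grip, [x, y, z], [ax, ay, az]], ...]. A call has 1 to 20 rows; each row shifts and turns the commanded pose from where the row before left it; what a row does not reach is not made up. A row lasts 1/12 s, in which the tool goes at most 41.7 mm and 7.16 degrees, less where a joint would pass 70% of its speed; a pose out of reach is approached as far as the arm can. A call with a number of a shift or a turn outside -1 to 1 is refused whole. A call with a gripper value outside its range is refused whole. The fingers move at their own pace and stop on an object; "grip_force" is the grip in N (left out, the last holds). Time passes only in rows, so rows that do not move let the fingers close. It gives the time, the measured TCP pose, the force, the opening and the grip force at its end, in the units of the state.
- state(): the state, without advancing time (a new reading comes with each control period).
- grab_frame(name): name is "scene" or "top" or "wrist"; returns the picture (420x560x3 uint8, blue, green, red); there is no depth.
- camera_info(name): a dict with "fx", "fy", "cx", "cy" (pixels), "rvec" (rotation vector, rad) and "tvec" (3), from world to camera coordinates, as OpenCV has them. Camera axes: x right, y down, z forward; pixel columns grow to the right and rows downward; lengths in mm; the calibration is good to about 2 mm. A picture is of the moment at which its call begins: read the wrist's pose just before it. camera_info takes no time and is no camera call; for the wrist camera it gives the pose at the moment of the call.
- job_done(): hands the job in; it is judged then, once.
The state is a dict: "time_s": time; "qpos": joint angles; "qvel": joint speeds; "effort": joint torques, N m; "ee_pos": TCP position; "ee_rot": TCP orientation; "force": force on the tool from outside, world axes, zero at the start; "torque": the same for the moment, N m; "gripper_width": finger opening in mm; "gripper_force": force on a finger pad.
Only numpy, scipy, OpenCV 4.12 (cv2) and the standard library are available. Lean on these libraries where they do the work, as an engineer would, in place of code of your own. Each camera call takes 0.05 s, during which the arm holds its last target. There are 200 camera calls.

## Working session

There is one attempt and no reset: what is moved stays moved. The work goes in short steps, Python scripts to look and compute and a tool call to move; the robot and the scene stay as the last step left them, time stands still between calls to the robot, and variables do not carry over. Pictures are saved under pics/ and viewed, at most 16 in all, crops included, and the job is handed in when it is done.

Besides the shell and the picture viewer there is one more tool, called after "Call:" by a JSON object that holds its "op" and its "data", one argument or row to a line. move_arm: Moves the arm, as the interface text tells. Shifts and turns lie within -1 to 1; 1 stands for 25 mm of shift or 4 degrees of turn. Its arguments: {"type":"object","properties":{"motion":{"type":"array","items":{"type":"array"}},"grip_force":{"type":"number"}},"required":["motion"]}

```bash
mkdir -p pics; ls; python3 - <<'E'
from workcell import *
import cv2,numpy as np
s=state();print(s['time_s'],s['ee_pos'],s['ee_rot'],s['gripper_width'])
for n in('scene','top'):
    cv2.imwrite(f'pics/{n}0.png',grab_frame(n)); c=camera_info(n); R=cv2.Rodrigues(np.array(c['rvec']))[0]; print(n,c['fx'],c['cx'],c['cy'],-R.T@np.array(c['tvec']).ravel(),R.round(2).tolist())
E
```

```text
pics
0.0 [ 197.40741454 -539.44961407  177.63728671] [-1.79900547e+02 -1.84780000e-03  2.00963810e+01] 91.34879129594475
scene 517.3551151490589 280.2445303718921 203.9579570552292 [1251.55512708  409.24291065  957.9510085 ] [[-0.51, 0.86, 0.0], [0.64, 0.38, -0.67], [-0.57, -0.34, -0.75]]
top 383.73665508585947 277.5251761450545 206.27939527076433 [ 412.85279399    4.48472215 1019.79010344] [[0.0, -1.0, 0.01], [-0.99, -0.01, -0.15], [0.15, -0.01, -0.99]]
```

View pics/scene0.png

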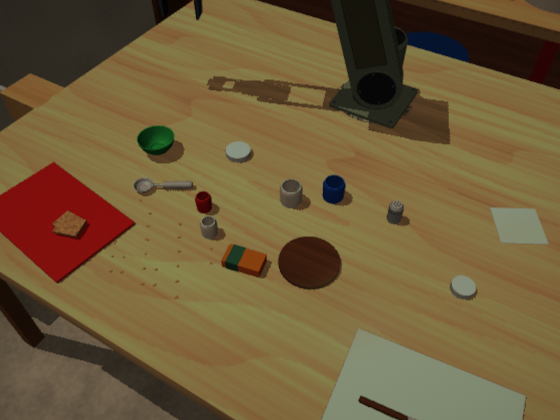

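View pics/top0.png

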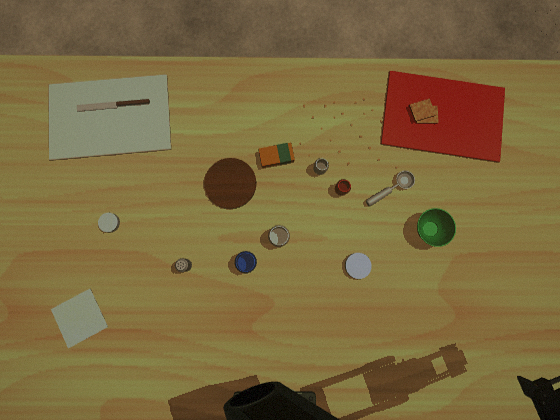

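The top view shows:
- white wide tub (278,236), with its blue look-alike at (246,262)
- white narrow tub (321,166), with its red look-alike at (343,187)
- wide lid (358,266) and narrow lid (108,222)
- shaker (181,265) and board (230,183)

The scene view matches: wide tub (291,194), narrow tub (209,228), wide lid (238,151), narrow lid (463,287), shaker (396,212), board (309,262). I take the white tubs, because the task rules out the blue and red ones.

```bash
cat > h.py <<'E'
from workcell import *
import cv2,numpy as np
def ray(c,uv):
    R=cv2.Rodrigues(np.array(c['rvec'],float))[0];t=np.array(c['tvec'],float).ravel()
    d=R.T@np.array([(uv[0]-c['cx'])/c['fx'],(uv[1]-c['cy'])/c['fy'],1]); return -R.T@t,d/np.linalg.norm(d)
def onz(c,uv,z):
    o,d=ray(c,uv); return o+d*(z-o[2])/d[2]
def tri(r1,r2):
    A=np.stack([r1[1],-r2[1]],1); s=np.linalg.lstsq(A,r2[0]-r1[0],rcond=None)[0]
    p,q=r1[0]+s[0]*r1[1],r2[0]+s[1]*r2[1]; return (p+q)/2,np.linalg.norm(p-q)
def blob(mask,uv,w):
    """contour nearest uv inside a window of half size w -> convex hull"""
    m=np.zeros_like(mask);u,v=uv;m[max(v-w,0):v+w,max(u-w,0):u+w]=mask[max(v-w,0):v+w,max(u-w,0):u+w]
    cs=[c for c in cv2.findContours(m,cv2.RETR_EXTERNAL,cv2.CHAIN_APPROX_NONE)[0] if len(c)>8]
    return cv2.convexHull(max(cs,key=cv2.contourArea))
def cen(h):
    m=cv2.moments(h);return m['m10']/m['m00'],m['m01']/m['m00']
E
python3 - <<'E'
from h import *
T={'wtub':((278,236),(291,194),52,20),'wlid':((358,266),(238,151),16,22),'ntub':((321,166),(209,228),44,14),'nlid':((108,222),(463,287),16,20),'shaker':((181,265),(396,212),54,14),'board':((230,183),(309,262),10,38)}
I={n:cv2.imread(f'pics/{n}0.png') for n in('scene','top')};C={n:camera_info(n) for n in I}
for k,(a,b,h,w) in T.items():
    r=[]
    for n,uv in(('top',a),('scene',b)):
        hsv=cv2.cvtColor(I[n],cv2.COLOR_BGR2HSV)
        if k=='board': m=(hsv[...,2]<100)
        else: m=(hsv[...,1]<80)&(hsv[...,2]>60)
        hu=blob(m.astype(np.uint8)*255,uv,w if n=='top' else w if k=='board' else w);r.append((cen(hu),cv2.boundingRect(hu)))
    p,e=tri(ray(C['top'],r[0][0]),ray(C['scene'],r[1][0]))
    z=h if k in('board','wlid','nlid') else h/2
    print(k,[x[1] for x in r],'tri',p.round(),round(e,1),'top',onz(C['top'],r[0][0],z).round()[:2],'scene',onz(C['scene'],r[1][0],z).round()[:2])
a=cv2.resize(I['top'][130:290,150:400],None,fx=3,fy=3,interpolation=3)
cv2.imwrite('pics/crop1.png',np.clip(a*1.5,0,255).astype(np.uint8))
E
```

```text
wtub [(269, 227, 14, 18), (280, 179, 21, 28)] tri [490.  -5.  29.] 12.3 top [487.   0.] scene [490. -12.]
wlid [(346, 253, 26, 26), (226, 141, 25, 21)] tri [ 416. -219.    8.] 0.2 top [ 416. -217.] scene [ 423. -214.]
ntub [(316, 160, 5, 10), (200, 216, 15, 22)] tri [ 682. -117.   29.] 8.4 top [ 682. -114.] scene [ 679. -125.]
nlid [(98, 213, 21, 19), (450, 275, 26, 24)] tri [527. 438.  10.] 1.6 top [526. 437.] scene [532. 438.]
shaker [(176, 259, 12, 13), (389, 200, 14, 12)] tri [416. 233.  46.] 0.4 top [416. 237.] scene [399. 229.]
board [(203, 158, 54, 52), (278, 237, 64, 53)] tri [635. 122.   0.] 0.6 top [632. 122.] scene [641. 125.]
```

View pics/crop1.png

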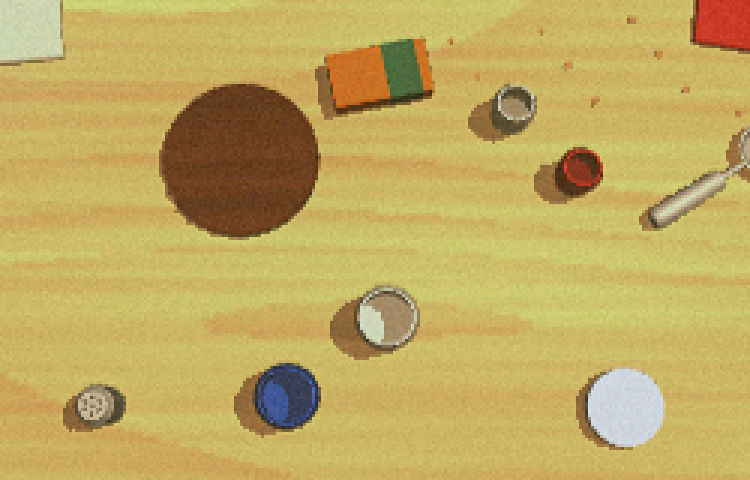

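The crop confirms it: the white wide tub is at crop (388,317) and the white narrow tub at (514,104). The blue tub (287,397) and red tub (578,170) are the look-alikes. I'm moving above the wide tub, keeping the 20° yaw because it leaves finger room everywhere.

Call:
{"op": "move_arm", "data": {
  "motion": [
    [80,[0.53,1,0],[0,0,0]],
    [80,[0.53,1,0],[0,0,0]],
    [80,[0.53,1,0],[0,0,0]],
    [80,[0.53,1,0],[0,0,0]],
    [80,[0.53,1,0],[0,0,0]],
    [80,[0.53,1,0],[0,0,0]],
    [80,[0.53,1,0],[0,0,0]],
    [80,[0.53,1,0],[0,0,0]],
    [80,[0.53,1,0],[0,0,0]],
    [80,[0.53,1,0],[0,0,0]],
    [80,[0.53,1,0],[0,0,0]],
    [80,[0.53,1,0],[0,0,0]],
    [80,[0.53,1,0],[0,0,0]],
    [80,[0.53,1,0],[0,0,0]],
    [80,[0.53,1,0],[0,0,0]],
    [80,[0.53,1,0],[0,0,0]],
    [80,[0.53,1,0],[0,0,0]],
    [80,[0.53,1,0],[0,0,0]],
    [80,[0.53,1,0],[0,0,0]],
    [80,[0.53,1,0],[0,0,0]]
  ]
}}

```text
time_s: 1.77
ee_pos: [462.7, -38.6, 178.2]
ee_rot: [-180.0, 0.0, 20.1]
force: [-0.1, -0.2, 0.4]
gripper_width: 80.0
gripper_force: 0.0
```

Call:
{"op": "move_arm", "data": {
  "motion": [
    [80,[0.53,0.8,0],[0,0,0]],
    [80,[0.5,0.6,0],[0,0,0]],
    [80,[0,0,0],[0,0,0]],
    [80,[0,0,0],[0,0,0]]
  ]
}}

```text
time_s: 2.1
ee_pos: [488.2, -4.6, 177.9]
ee_rot: [-180.0, 0.1, 20.2]
force: [0.7, -1.2, -0.6]
gripper_width: 80.0
gripper_force: 0.0
```

```bash
cat >> h.py <<'E'
def look(fn):
    s=state();c=camera_info('wrist');im=grab_frame('wrist');cv2.imwrite(f'pics/{fn}.png',im);np.save(f'pics/{fn}.npy',c,allow_pickle=True)
    print('t',round(s['time_s'],2),'tcp',np.round(s['ee_pos'],1),np.round(s['ee_rot'],2),'w',round(s['gripper_width'],1))
    return s,c,im
E
python3 - <<'E'
from h import *
s,c,im=look('w1')
R=cv2.Rodrigues(np.array(c['rvec']))[0]
print(c['fx'],-R.T@np.array(c['tvec']).ravel(),R.round(2).tolist())
E
```

```text
t 2.1 tcp [488.2  -4.6 177.9] [-1.800e+02  9.000e-02  2.021e+01] w 80.0
316.8164872882681 [564.22032949  23.39641028 382.77928101] [[0.34, -0.94, -0.0], [-0.9, -0.33, 0.29], [-0.27, -0.1, -0.96]]
```

View pics/w1.png

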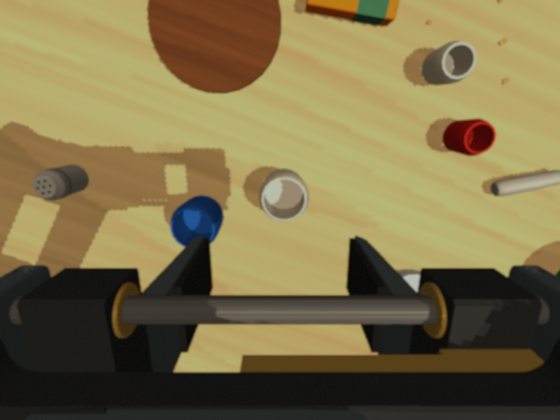

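The wrist view shows the white tub's rim at about (285,195), the blue tub at (197,221), the narrow white tub at (450,63) and the red one at (470,137). The board is at the upper left.

```bash
cat >> h.py <<'E'
def lowsat(im,smax=80,vmin=60):
    h=cv2.cvtColor(im,cv2.COLOR_BGR2HSV);m=((h[...,1]<smax)&(h[...,2]>vmin)).astype(np.uint8)*255
    return cv2.morphologyEx(m,cv2.MORPH_OPEN,np.ones((2,2),np.uint8))
def circ(c,hull,z):
    """hull pixels cast to plane z, min enclosing circle and ellipse-centre"""
    P=np.array([onz(c,p,z)[:2] for p in hull.reshape(-1,2)],np.float32)
    (x,y),r=cv2.minEnclosingCircle(P);return round(x,1),round(y,1),round(2*r,1)
E
python3 - <<'E'
from h import *
im=cv2.imread('pics/w1.png');c=np.load('pics/w1.npy',allow_pickle=True).item()
for k,uv,w,z in(('wtub',(285,195),32,52),('ntub',(450,63),30,44),('shaker',(60,182),32,54)):
    for smax in(70,100):
        h=blob(lowsat(im,smax),uv,w);e=cv2.fitEllipse(h);print(k,smax,cv2.boundingRect(h),np.round(e[0],1),np.round(e[1],1),'rim',onz(c,e[0],z).round(1)[:2],'circ',circ(c,h,z),'mid',onz(c,cen(h),z/2).round(1))
g=cv2.cvtColor(im,cv2.COLOR_BGR2HSV)
for r in(195,):print([tuple(map(int,g[r,u,1:])) for u in range(252,318,2)])
E
```

```text
wtub 70 (262, 177, 47, 45) [284.9 198.9] [45.5 47.2] rim [489.6 -10.7] circ (489.3, -10.7, 51.1) mid [483.7 -13.4  26. ]
wtub 100 (261, 163, 56, 60) [287.3 179.7] [59.1 88.5] rim [510.1  -5.7] circ (501.8, -10.0, 78.2) mid [494.8 -12.   26. ]
ntub 70 (442, 43, 35, 38) [459.2  61. ] [33.6 39.7] rim [ 676.  -122.6] circ (675.7, -122.6, 34.6) mid [ 683.1 -132.1   22. ]
ntub 100 (424, 42, 55, 43) [451.   63.9] [39.2 58.9] rim [ 671.  -116.4] circ (669.8, -116.5, 53.0) mid [ 678.1 -125.5   22. ]
shaker 70 (35, 167, 53, 33) [ 60.4 182.3] [31.5 54. ] rim [425.6 217.5] circ (425.1, 216.7, 58.2) mid [413.9 234.7  27. ]
shaker 100 (34, 166, 55, 35) [ 60.1 182.2] [32.9 56.2] rim [425.6 217.7] circ (425.1, 217.1, 60.5) mid [414.  234.9  27. ]
[(136, 150), (134, 148), (136, 148), (131, 136), (85, 111), (37, 160), (29, 167), (30, 186), (31, 191), (31, 191), (31, 191), (30, 190), (31, 191), (31, 190), (41, 169), (70, 153), (70, 152), (70, 152), (70, 152), (72, 153), (70, 152), (72, 152), (70, 152), (70, 152), (71, 150), (70, 121), (36, 156), (28, 172), (85, 162), (106, 182), (106, 185), (107, 184), (105, 184)]
```

Call:
{"op": "move_arm", "data": {
  "motion": [
    [80,[0.06,-0.24,-1],[0,0,0]],
    [80,[0,0,-1],[0,0,0]],
    [80,[0,0,-1],[0,0,0]],
    [80,[0,0,-1],[0,0,0]],
    [80,[0,0,-1],[0,0,0]],
    [80,[0,0,-1],[0,0,0]],
    [80,[0,0,-0.72],[0,0,0]],
    [80,[0,0,0],[0,0,0]],
    [80,[0,0,0],[0,0,0]],
    [40,[0,0,0],[0,0,0]],
    [40,[0,0,0],[0,0,0]],
    [40,[0,0,0],[0,0,0]],
    [40,[0,0,0],[0,0,0]],
    [40,[0,0,0],[0,0,0]],
    [40,[0,0,0],[0,0,0]],
    [40,[0,0,0],[0,0,0]],
    [40,[0,0,0],[0,0,0]]
  ],
  "grip_force": 15
}}

```text
time_s: 3.57
ee_pos: [490.3, -11.0, 11.1]
ee_rot: [180.0, -0.1, 20.1]
force: [-0.3, 0.5, 6.1]
gripper_width: 49.3
gripper_force: 15.2
```

Call:
{"op": "move_arm", "data": {
  "motion": [
    [40,[0,0,0.5],[0,0,0]],
    [40,[0,0,1],[0,0,0]],
    [40,[0,0,1],[0,0,0]],
    [40,[0.5,0,0.5],[0,0,0]],
    [40,[0,0,0],[0,0,0]],
    [40,[0,0,0],[0,0,0]]
  ]
}}

```text
time_s: 4.07
ee_pos: [502.5, -11.0, 85.4]
ee_rot: [180.0, -0.0, 20.1]
force: [-0.2, 0.8, -0.8]
gripper_width: 49.9
gripper_force: 14.2
```

```bash
python3 - <<'E'
from h import *
s,c,im=look('w2')
E
```

```text
t 4.07 tcp [502.5 -11.   85.4] [ 1.7998e+02 -3.0000e-02  2.0110e+01] w 49.9
```

View pics/w2.png

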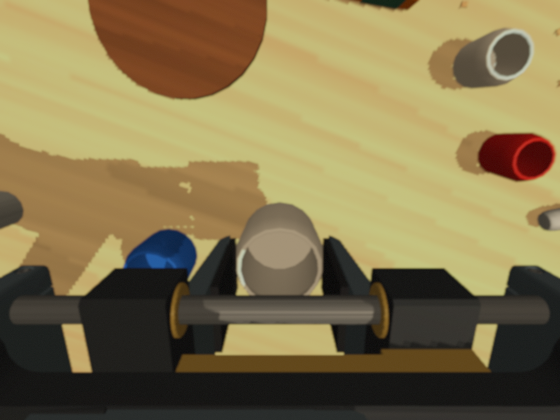

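The tub is held upright between the fingers, at about (280,250). The board's lower arc shows at (180,50). I'll fit the board's arc in both wrist views and in the top view.

```bash
python3 - <<'E'
from h import *
from scipy.optimize import least_squares
def fit(im,c,uv,w,tag):
    h=cv2.cvtColor(im,cv2.COLOR_BGR2HSV)
    m=((h[...,2]<(150 if tag[0]=='w' else 110))&(h[...,0]<14)&(h[...,1]>120)).astype(np.uint8)*255
    hu=blob(m,uv,w).reshape(-1,2)
    hu=np.array([p for p in hu if 3<p[1]<417 and 3<p[0]<557])
    P=np.array([onz(c,p,10)[:2] for p in hu]);f=lambda q:np.hypot(*(P-q[:2]).T)-q[2]
    for r in(None,70):
        s=least_squares((lambda q:np.hypot(*(P-q[:2]).T)-(r or q[2])) ,[630,120,70],loss='soft_l1')
        print(tag,r,s.x.round(1),'rms',np.sqrt(np.mean(s.fun**2)).round(2),len(P))
for n,uv,w in(('w1',(215,40),80),('w2',(180,45),100)):
    fit(cv2.imread(f'pics/{n}.png'),np.load(f'pics/{n}.npy',allow_pickle=True).item(),uv,w,n)
fit(cv2.imread('pics/top0.png'),camera_info('top'),(230,183),40,'top')
E
```

```text
w1 None [632.5 120.   67.9] rms 0.17 26
w1 70 [634.9 120.5  70. ] rms 1.11 26
w2 None [632.5 119.6  68.3] rms 0.18 27
w2 70 [634.7 120.1  70. ] rms 0.74 27
top None [634.2 120.7  68.4] rms 0.41 32
top 70 [633.9 121.2  70. ] rms 1.62 32
```

Call:
{"op": "move_arm", "data": {
  "motion": [
    [40,[0.75,0.75,0],[0,0,0]],
    [40,[0.75,0.75,0],[0,0,0]],
    [40,[0.75,0.75,0],[0,0,0]],
    [40,[0.75,0.75,0],[0,0,0]],
    [40,[0.75,0.75,0],[0,0,0]],
    [40,[0.75,0.75,0],[0,0,0]],
    [40,[0.75,0.75,0],[0,0,0]],
    [40,[0,0,0],[0,0,0]],
    [40,[0,0,-1],[0,0,0]],
    [40,[0,0,-0.8],[0,0,0]],
    [40,[0,0,-0.5],[0,0,0]],
    [40,[0,0,-0.1],[0,0,0]],
    [40,[0,0,0],[0,0,0]],
    [40,[0,0,0],[0,0,0]]
  ]
}}

```text
time_s: 5.28
ee_pos: [633.2, 120.0, 25.2]
ee_rot: [-180.0, 0.0, 20.1]
force: [0.6, 0.4, -0.3]
gripper_width: 49.8
gripper_force: 14.2
```

Call:
{"op": "move_arm", "data": {
  "motion": [
    [40,[0,0,-0.05],[0,0,0]],
    [40,[0,0,0],[0,0,0]],
    [40,[0,0,0],[0,0,0]]
  ]
}}

```text
time_s: 5.53
ee_pos: [633.9, 120.2, 24.8]
ee_rot: [180.0, -0.1, 20.1]
force: [0.4, -0.5, -0.9]
gripper_width: 49.7
gripper_force: 14.2
```

Call:
{"op": "move_arm", "data": {
  "motion": [
    [40,[0,0,-0.06],[0,0,0]],
    [40,[0,0,0],[0,0,0]],
    [40,[0,0,-0.06],[0,0,0]],
    [40,[0,0,0],[0,0,0]],
    [40,[0,0,0],[0,0,0]]
  ]
}}

```text
time_s: 5.95
ee_pos: [633.8, 120.3, 21.3]
ee_rot: [180.0, -0.0, 20.1]
force: [0.3, 0.2, 0.3]
gripper_width: 49.6
gripper_force: 14.3
```

```bash
python3 - <<'E'
from h import *
s,c,im=look('w3');print(np.round(s['force'],1))
cv2.imwrite('pics/s3.png',np.clip(cv2.resize(grab_frame('scene')[180:320,220:400],None,fx=4,fy=4,interpolation=3)*1.4,0,255).astype(np.uint8))
E
```

```text
t 5.95 tcp [633.8 120.3  21.3] [ 1.7999e+02 -2.0000e-02  2.0100e+01] w 49.6
[0.3 0.2 0.3]
```

View pics/s3.png

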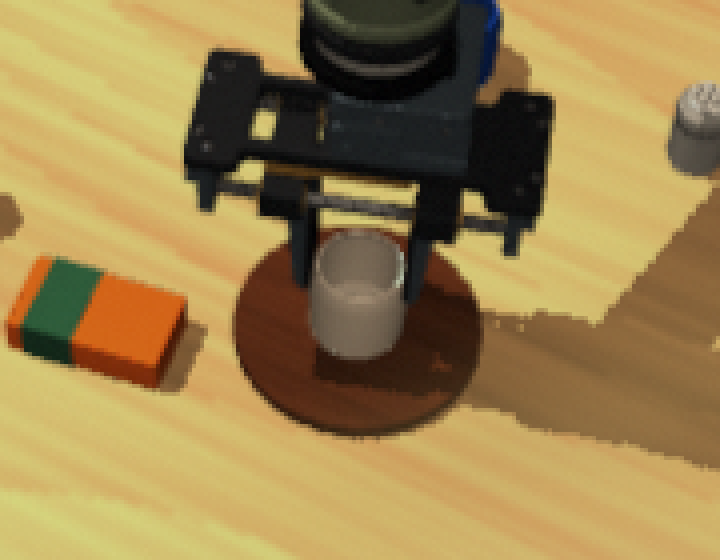

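The scene crop shows the tub upright in the middle of the board, close to contact. I'll creep down a little further and release.

Call:
{"op": "move_arm", "data": {
  "motion": [
    [40,[0,0,-0.04],[0,0,0]],
    [40,[0,0,0],[0,0,0]],
    [40,[0,0,0],[0,0,0]]
  ]
}}

```text
time_s: 6.3
ee_pos: [633.9, 120.3, 21.2]
ee_rot: [180.0, -0.1, 20.1]
force: [-0.9, -0.5, 5.6]
gripper_width: 50.1
gripper_force: 15.1
```

Call:
{"op": "move_arm", "data": {
  "motion": [
    [70,[0,0,0],[0,0,0]],
    [75,[0,0,0],[0,0,0]],
    [75,[0,0,0],[0,0,0]],
    [75,[0,0,0],[0,0,0]],
    [75,[0,0,0.5],[0,0,0]],
    [75,[0,0,1],[0,0,0]],
    [75,[0,0,1],[0,0,0]],
    [75,[0,0,1],[0,0,0]],
    [75,[0,0,1],[0,0,0]],
    [75,[0,0,1],[0,0,0]],
    [75,[0,0,1],[0,0,0]],
    [75,[0,0,0],[0,0,0]],
    [75,[0,0,0],[0,0,0]]
  ]
}}

```text
time_s: 7.38
ee_pos: [634.4, 120.4, 184.0]
ee_rot: [180.0, -0.2, 20.1]
force: [-0.7, -0.6, 0.2]
gripper_width: 75.2
gripper_force: 0.0
```

```bash
python3 - <<'E'
from h import *
s,c,im=look('w4')
cx=onz
R=cv2.Rodrigues(np.array(c['rvec']))[0]
q=cv2.projectPoints(np.array([[633.9,120.3,62.]]),np.array(c['rvec']),np.array(c['tvec']),np.array([[c['fx'],0,c['cx']],[0,c['fy'],c['cy']],[0,0,1]]),None)[0].ravel();print(q)
for smax in(50,70,90):
    h=blob(lowsat(im,smax),(int(q[0]),int(q[1])),34);e=cv2.fitEllipse(h);print(smax,np.round(e[0],1),np.round(e[1],1),onz(c,e[0],62).round(1),circ(c,h,62))
E
```

```text
t 7.38 tcp [634.4 120.4 184. ] [ 1.7996e+02 -1.7000e-01  2.0100e+01] w 75.2
[278.9263475  200.10961273]
50 [280.1 201.2] [44.6 46.4] [633.2 118.7  62. ] (632.6, 118.6, 49.6)
70 [280.1 200.5] [46.3 48.2] [633.9 118.9  62. ] (633.7, 118.7, 51.9)
90 [280.  198.1] [48.7 53.1] [636.3 120.   62. ] (635.5, 120.8, 57.9)
```

Call:
{"op": "move_arm", "data": {
  "motion": [
    [90,[-0.62,-0.96,0],[0,0,0]],
    [90,[-0.62,-0.96,0],[0,0,0]],
    [90,[-0.62,-0.96,0],[0,0,0]],
    [90,[-0.62,-0.96,0],[0,0,0]],
    [90,[-0.62,-0.96,0],[0,0,0]],
    [90,[-0.62,-0.96,0],[0,0,0]],
    [90,[-0.62,-0.96,0],[0,0,0]],
    [90,[-0.62,-0.96,0],[0,0,0]],
    [90,[-0.62,-0.96,0],[0,0,0]],
    [90,[-0.62,-0.96,0],[0,0,0]],
    [90,[-0.62,-0.96,0],[0,0,0]],
    [90,[-0.62,-0.96,0],[0,0,0]],
    [90,[-0.62,-0.96,0],[0,0,0]],
    [90,[-0.62,-0.96,0],[0,0,0]],
    [90,[0,0,0],[0,0,0]],
    [90,[0,0,0],[0,0,0]]
  ]
}}

```text
time_s: 8.77
ee_pos: [415.2, -216.0, 181.2]
ee_rot: [-179.9, 0.1, 19.9]
force: [0.0, 0.7, 0.4]
gripper_width: 90.1
gripper_force: 0.0
```

```bash
python3 - <<'E'
from h import *
s,c,im=look('w5')
K=np.array([[c['fx'],0,c['cx']],[0,c['fy'],c['cy']],[0,0,1]])
q=cv2.projectPoints(np.array([[416,-217,16.]]),np.array(c['rvec']),np.array(c['tvec']),K,None)[0].ravel();print(q)
for smax in(50,70,90):
    h=blob(lowsat(im,smax),(int(q[0]),int(q[1])),50);e=cv2.fitEllipse(h);print(smax,np.round(e[0],1),np.round(e[1],1),onz(c,e[0],16).round(1),circ(c,h,16))
E
```

```text
t 8.77 tcp [ 415.2 -216.   181.2] [-1.7985e+02  1.0000e-01  1.9930e+01] w 90.1
[280.42493446 190.07412976]
50 [280.8 190.8] [55.7 56.4] [ 415.3 -217.7   16. ] (414.5, -218.0, 68.0)
70 [280.8 190.9] [56.4 57.2] [ 415.2 -217.8   16. ] (414.3, -218.0, 69.1)
90 [280.9 191. ] [57.3 58.2] [ 415.1 -217.9   16. ] (414.3, -218.3, 70.2)
```

View pics/w5.png

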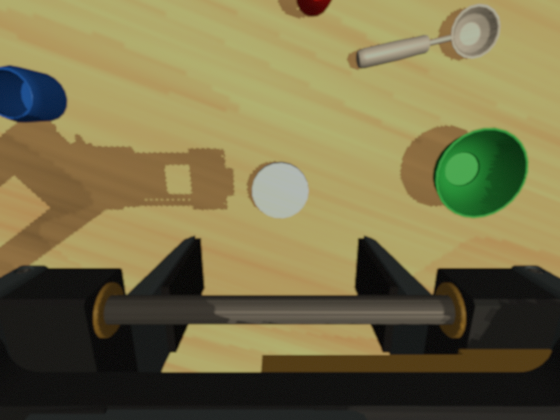

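The wide lid is a white disc at (280,191) with nothing near the fingers. The tub on the board was confirmed at about (634,119). Now I grasp the lid.

Call:
{"op": "move_arm", "data": {
  "motion": [
    [90,[0,-0.03,-1],[0,0,0]],
    [90,[0,0,-1],[0,0,0]],
    [90,[0,0,-1],[0,0,0]],
    [90,[0,0,-1],[0,0,0]],
    [90,[0,0,-1],[0,0,0]],
    [90,[0,0,-1],[0,0,0]],
    [90,[0,0,-0.7],[0,0,0]],
    [90,[0,0,-0.35],[0,0,0]],
    [90,[0,0,0],[0,0,0]],
    [50,[0,0,0],[0,0,0]],
    [50,[0,0,0],[0,0,0]],
    [50,[0,0,0],[0,0,0]],
    [50,[0,0,0],[0,0,0]],
    [50,[0,0,0],[0,0,0]],
    [50,[0,0,0],[0,0,0]]
  ]
}}

```text
time_s: 10.07
ee_pos: [416.9, -216.7, 7.0]
ee_rot: [179.9, -0.0, 20.1]
force: [-0.3, -0.6, -0.1]
gripper_width: 53.0
gripper_force: 0.0
```

Call:
{"op": "move_arm", "data": {
  "motion": [
    [50,[0,0,0],[0,0,0]],
    [50,[0,0,0.5],[0,0,0]],
    [50,[0,0,1],[0,0,0]],
    [50,[0,0,1],[0,0,0]],
    [50,[0,0,1],[0,0,0]],
    [50,[0,0,1],[0,0,0]],
    [50,[0,0,0],[0,0,0]],
    [50,[0,0,0],[0,0,0]]
  ]
}}

```text
time_s: 10.73
ee_pos: [417.4, -217.0, 120.2]
ee_rot: [179.9, -0.1, 20.1]
force: [0.1, 0.2, -0.5]
gripper_width: 50.1
gripper_force: 0.0
```

```bash
python3 - <<'E'
from h import *
s,c,im=look('w6')
E
```

```text
t 10.73 tcp [ 417.4 -217.   120.2] [ 1.7985e+02 -1.3000e-01  2.0090e+01] w 50.1
```

View pics/w6.png

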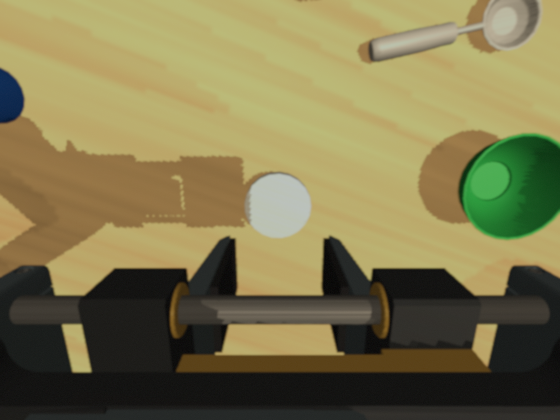

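The lid was not grasped. The picture shows it still on the bench at (278,206), with the fingertips at (225,240) and (332,240). I'll check where the tips really are against the stated TCP.

```bash
python3 - <<'E'
from h import *
im=cv2.imread('pics/w6.png');c=np.load('pics/w6.npy',allow_pickle=True).item()
K=np.array([[c['fx'],0,c['cx']],[0,c['fy'],c['cy']],[0,0,1]])
P=lambda X:cv2.projectPoints(np.array(X,float).reshape(-1,1,3),np.array(c['rvec']),np.array(c['tvec']),K,None)[0].reshape(-1,2).round(0).tolist()
t=np.array([417.4,-217,120.2]);d=np.array([.3437,-.939,0]);f=np.array([.939,.3437,0])
for dz in(0,19,40):
    print(dz,P([t+[0,0,dz]-25*d,t+[0,0,dz]+25*d,t+[0,0,dz]-25*d+16*f,t+[0,0,dz]-25*d-16*f]))
h=blob(lowsat(im,70),(278,206),50);e=cv2.fitEllipse(h);print(onz(c,e[0],16).round(1),circ(c,h,16))
s=state();print(s['qpos'],s['ee_pos'],s['gripper_width'])
cv2.imwrite('pics/c6.png',cv2.resize(im[190:360,160:400],None,fx=3,fy=3,interpolation=3))
E
```

```text
0 [[243.0, 242.0], [315.0, 241.0], [242.0, 220.0], [244.0, 263.0]]
19 [[240.0, 253.0], [319.0, 252.0], [239.0, 229.0], [241.0, 275.0]]
40 [[236.0, 267.0], [323.0, 267.0], [234.0, 241.0], [237.0, 292.0]]
[ 415.2 -217.8   16. ] (414.3, -218.0, 69.0)
[-2.88657106e+01  1.17069869e+01  1.08195135e+02 -4.44451067e-03
  6.00862849e+01  4.10419091e+01] [ 416.3389044  -216.40338606  118.89932313] 50.10375725850618
```

View pics/c6.png

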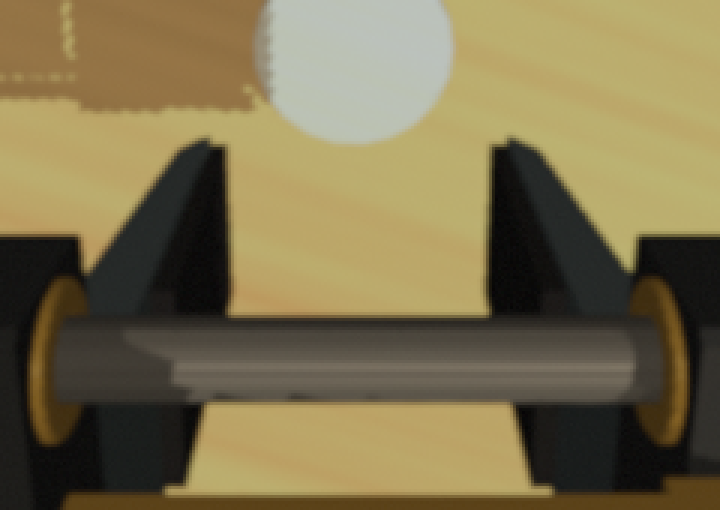

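The tips' inner edges, 88 px apart for a 50 mm opening, put the real finger ends about 38 mm above the reported TCP. That explains the tub being held near its rim (49.9 mm wide) and the miss on the lid. I'll work with true tip height ≈ reading + 38 and go for the lid again, probing gently.

Call:
{"op": "move_arm", "data": {
  "motion": [
    [90,[-0.06,0,0],[0,0,0]],
    [90,[0,0,-1],[0,0,0]],
    [90,[0,0,-1],[0,0,0]],
    [90,[0,0,-1],[0,0,0]],
    [90,[0,0,-1],[0,0,0]],
    [90,[0,0,-1],[0,0,0]],
    [90,[0,0,-0.5],[0,0,0]],
    [90,[0,0,-0.3],[0,0,0]],
    [90,[0,0,0],[0,0,0]],
    [90,[0,0,0],[0,0,0]]
  ]
}}

```text
time_s: 11.62
ee_pos: [414.8, -216.3, -26.4]
ee_rot: [-179.9, 0.1, 20.1]
force: [0.1, -0.7, -0.4]
gripper_width: 90.1
gripper_force: 0.0
```

Call:
{"op": "move_arm", "data": {
  "motion": [
    [90,[0,0,-0.1],[0,0,0]],
    [90,[0,0,-0.08],[0,0,0]],
    [90,[0,0,0],[0,0,0]],
    [90,[0,0,0],[0,0,0]]
  ]
}}

```text
time_s: 11.95
ee_pos: [415.4, -216.7, -30.1]
ee_rot: [180.0, -0.0, 20.1]
force: [1.4, -0.7, -0.4]
gripper_width: 90.3
gripper_force: 0.0
```

Call:
{"op": "move_arm", "data": {
  "motion": [
    [90,[0,0,-0.06],[0,0,0]],
    [90,[0,0,-0.06],[0,0,0]],
    [90,[0,0,0],[0,0,0]],
    [90,[0,0,0],[0,0,0]]
  ]
}}

```text
time_s: 12.28
ee_pos: [415.0, -216.5, -33.6]
ee_rot: [-180.0, 0.0, 20.1]
force: [-0.2, -0.4, -0.1]
gripper_width: 90.0
gripper_force: 0.0
```

Call:
{"op": "move_arm", "data": {
  "motion": [
    [55,[0,0,0],[0,0,0]],
    [55,[0,0,0],[0,0,0]],
    [55,[0,0,0],[0,0,0]],
    [55,[0,0,0],[0,0,0]],
    [55,[0,0,0],[0,0,0]],
    [55,[0,0,0],[0,0,0]]
  ]
}}

```text
time_s: 12.78
ee_pos: [415.1, -216.5, -33.5]
ee_rot: [180.0, -0.0, 20.1]
force: [-0.2, 0.4, -0.1]
gripper_width: 66.7
gripper_force: 15.0
```

Call:
{"op": "move_arm", "data": {
  "motion": [
    [55,[0,0,0.5],[0,0,0]],
    [55,[0,0,1],[0,0,0]],
    [55,[0,0,1],[0,0,0]],
    [55,[0,0,1],[0,0,0]],
    [55,[0,0,0.9],[0,0,0]],
    [55,[0.625,0.963,0],[0,0,0]],
    [55,[0.625,0.963,0],[0,0,0]],
    [55,[0.625,0.963,0],[0,0,0]],
    [55,[0.625,0.963,0],[0,0,0]],
    [55,[0.625,0.963,0],[0,0,0]],
    [55,[0.625,0.963,0],[0,0,0]],
    [55,[0.625,0.963,0],[0,0,0]],
    [55,[0.625,0.963,0],[0,0,0]],
    [55,[0.625,0.963,0],[0,0,0]],
    [55,[0.625,0.963,0],[0,0,0]],
    [55,[0.625,0.963,0],[0,0,0]],
    [55,[0.625,0.963,0],[0,0,0]],
    [55,[0.625,0.963,0],[0,0,0]],
    [55,[0.625,0.963,0],[0,0,0]]
  ]
}}

```text
time_s: 14.37
ee_pos: [634.2, 121.8, 76.1]
ee_rot: [180.0, 0.0, 20.1]
force: [0.4, -1.1, -0.7]
gripper_width: 66.8
gripper_force: 15.0
```

Call:
{"op": "move_arm", "data": {
  "motion": [
    [55,[0,0,0],[0,0,0]],
    [55,[0,0,0],[0,0,0]],
    [55,[0,0,0],[0,0,0]]
  ]
}}

```text
time_s: 14.62
ee_pos: [633.0, 120.2, 75.9]
ee_rot: [180.0, 0.1, 20.1]
force: [-1.9, 0.1, -0.8]
gripper_width: 66.9
gripper_force: 15.0
```

```bash
python3 - <<'E'
from h import *
s,c,im=look('w7')
h=blob(lowsat(im,70),(280,260),70);e=cv2.fitEllipse(h);print(np.round(e[0],1),np.round(e[1],1),onz(c,e[0],s['ee_pos'][2]+33.5+16).round(1),circ(c,h,s['ee_pos'][2]+49.5))
E
```

```text
t 14.62 tcp [633.  120.2  75.9] [1.7999e+02 1.0000e-01 2.0120e+01] w 66.9
[281.3 262.8] [116.7 125.1] [640.3 121.6 125.4] (638.6, 121.5, 72.4)
```

View pics/w7.png

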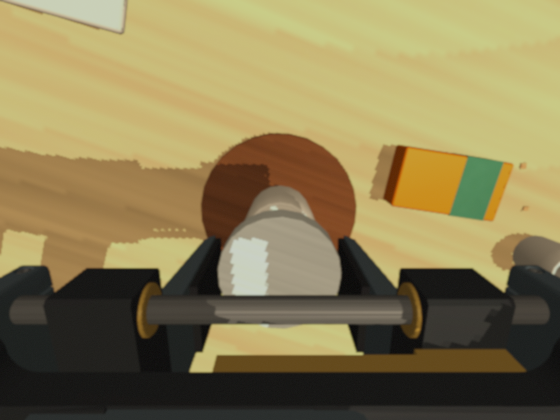

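The lid is level and centred in the fingers at (280,267), directly above the tub on the board. Lowering it now.

Call:
{"op": "move_arm", "data": {
  "motion": [
    [55,[0.02,0,-0.9],[0,0,0]],
    [55,[0,0,-0.9],[0,0,0]],
    [55,[0,0,-0.2],[0,0,0]],
    [55,[0,0,-0.12],[0,0,0]],
    [55,[0,0,-0.1],[0,0,0]],
    [55,[0,0,-0.05],[0,0,0]],
    [55,[0,0,0],[0,0,0]],
    [55,[0,0,0],[0,0,0]]
  ]
}}

```text
time_s: 15.33
ee_pos: [635.0, 120.6, 20.7]
ee_rot: [180.0, -0.1, 20.1]
force: [1.1, -0.5, -0.7]
gripper_width: 67.1
gripper_force: 15.0
```

Call:
{"op": "move_arm", "data": {
  "motion": [
    [55,[0,0,-0.04],[0,0,0]],
    [55,[0,0,0],[0,0,0]],
    [55,[0,0,0],[0,0,0]]
  ]
}}

```text
time_s: 15.58
ee_pos: [634.5, 120.6, 19.0]
ee_rot: [180.0, -0.0, 20.1]
force: [-0.7, -0.2, -1.3]
gripper_width: 67.0
gripper_force: 15.0
```

Call:
{"op": "move_arm", "data": {
  "motion": [
    [55,[0,0,-0.05],[0,0,0]],
    [55,[0,0,-0.03],[0,0,0]],
    [55,[0,0,0],[0,0,0]],
    [55,[0,0,0],[0,0,0]]
  ]
}}

```text
time_s: 15.92
ee_pos: [634.3, 120.6, 16.6]
ee_rot: [180.0, 0.0, 20.1]
force: [0.1, 0.5, -0.0]
gripper_width: 67.3
gripper_force: 15.0
```

Call:
{"op": "move_arm", "data": {
  "motion": [
    [55,[0,0,-0.04],[0,0,0]],
    [55,[0,0,0],[0,0,0]],
    [55,[0,0,0],[0,0,0]]
  ]
}}

```text
time_s: 16.17
ee_pos: [634.5, 120.6, 16.4]
ee_rot: [180.0, -0.0, 20.1]
force: [-1.0, 0.6, 5.0]
gripper_width: 66.5
gripper_force: 15.0
```

Contact came at reading 16.4, against a predicted 16.5, so the lid is fully seated. I'll release, check, and go to the narrow tub.

Call:
{"op": "move_arm", "data": {
  "motion": [
    [85,[0,0,0.02],[0,0,0]],
    [85,[0,0,0],[0,0,0]],
    [85,[0,0,0],[0,0,0]],
    [85,[0,0,0],[0,0,0]],
    [85,[0,0,0.5],[0,0,0]],
    [85,[0,0,1],[0,0,0]],
    [85,[0,0,1],[0,0,0]],
    [85,[0,0,1],[0,0,0]],
    [85,[0,0,1],[0,0,0]],
    [85,[0,0,0.7],[0,0,0]],
    [85,[0,0,0],[0,0,0]],
    [85,[0,0,0],[0,0,0]]
  ]
}}

```text
time_s: 17.17
ee_pos: [634.8, 120.6, 146.8]
ee_rot: [180.0, -0.1, 20.1]
force: [-0.2, -0.7, -0.1]
gripper_width: 85.2
gripper_force: 0.0
```

```bash
python3 - <<'E'
from h import *
s,c,im=look('w8')
for sm in(50,70):
    h=blob(lowsat(im,sm),(280,215),55);e=cv2.fitEllipse(h);print(cv2.boundingRect(h),np.round(e[0],1),np.round(e[1],1),onz(c,e[0],66).round(1),circ(c,h,66))
E
```

```text
t 17.17 tcp [634.8 120.6 146.8] [ 1.7998e+02 -1.0000e-01  2.0100e+01] w 85.2
(256, 176, 61, 70) [280.6 210.5] [69.7 70.7] [634.9 119.1  66. ] (633.6, 119.1, 68.6)
(245, 175, 72, 72) [280.3 210.5] [71.  71.7] [634.7 119.3  66. ] (633.4, 119.6, 69.7)
```

Call:
{"op": "move_arm", "data": {
  "motion": [
    [62,[0.17,-0.97,0],[0,0,0]],
    [62,[0.17,-0.97,0],[0,0,0]],
    [62,[0.17,-0.97,0],[0,0,0]],
    [62,[0.17,-0.97,0],[0,0,0]],
    [62,[0.17,-0.97,0],[0,0,0]],
    [62,[0.17,-0.97,0],[0,0,0]],
    [62,[0.17,-0.97,0],[0,0,0]],
    [62,[0.17,-0.97,0],[0,0,0]],
    [62,[0.17,-0.97,0],[0,0,0]],
    [62,[0.17,-0.97,0],[0,0,0]],
    [62,[0,0,0],[0,0,0]],
    [62,[0,0,0],[0,0,0]]
  ]
}}

```text
time_s: 18.22
ee_pos: [675.8, -122.9, 143.7]
ee_rot: [-179.9, 0.2, 20.0]
force: [-0.8, 0.1, 0.1]
gripper_width: 62.1
gripper_force: 0.0
```

```bash
python3 - <<'E'
from h import *
s,c,im=look('w9')
K=np.array([[c['fx'],0,c['cx']],[0,c['fy'],c['cy']],[0,0,1]])
q=cv2.projectPoints(np.array([[676,-122,44.]]),np.array(c['rvec']),np.array(c['tvec']),K,None)[0].ravel();print(q)
for sm in(50,70):
    h=blob(lowsat(im,sm),(int(q[0]),int(q[1])),32);e=cv2.fitEllipse(h);print(cv2.boundingRect(h),np.round(e[0],1),np.round(e[1],1),onz(c,e[0],44).round(1),circ(c,h,44))
cv2.imwrite('pics/w89.png',np.hstack([cv2.imread('pics/w8.png')[100:420,100:460],im[100:420,100:460]]))
E
```

```text
t 18.22 tcp [ 675.8 -122.9  143.7] [-179.87    0.19   19.97] w 62.1
[278.53784014 203.9179096 ]
(263, 187, 34, 32) [279.8 202.7] [31.7 33.5] [ 677.6 -122.7   44. ] (677.5, -122.7, 33.6)
(263, 186, 35, 34) [280.  202.1] [33.8 35.3] [ 678.2 -122.7   44. ] (678.1, -123.0, 35.6)
```

View pics/w89.png

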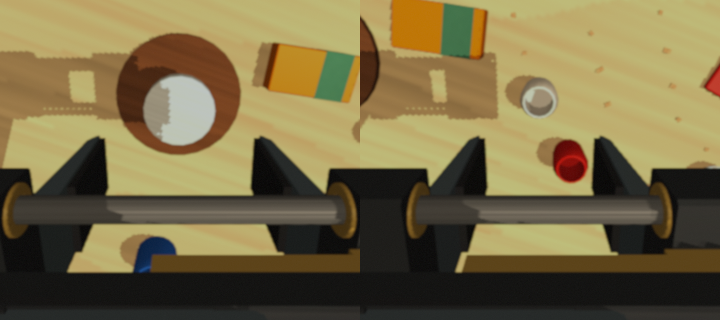

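Left half: the wide lid lies flat on the tub at crop (179,110), centred on the board. Right half: the white narrow tub is at (540,97), with the red one at (571,160) clear of the fingers. Grasping the white one.

Call:
{"op": "move_arm", "data": {
  "motion": [
    [62,[0.09,0.06,-1],[0,0,0]],
    [62,[0,0,-1],[0,0,0]],
    [62,[0,0,-1],[0,0,0]],
    [62,[0,0,-1],[0,0,0]],
    [62,[0,0,-1],[0,0,0]],
    [62,[0,0,-1],[0,0,0]],
    [62,[0,0,-0.6],[0,0,0]],
    [62,[0,0,-0.23],[0,0,0]],
    [62,[0,0,0],[0,0,0]],
    [62,[0,0,0],[0,0,0]],
    [30,[0,0,0],[0,0,0]],
    [30,[0,0,0],[0,0,0]],
    [30,[0,0,0],[0,0,0]],
    [30,[0,0,0],[0,0,0]],
    [30,[0,0,0],[0,0,0]],
    [30,[0,0,0],[0,0,0]],
    [30,[0,0,0],[0,0,0]]
  ]
}}

```text
time_s: 19.68
ee_pos: [679.7, -120.6, -23.5]
ee_rot: [180.0, -0.1, 20.1]
force: [-1.0, 0.2, 5.8]
gripper_width: 38.0
gripper_force: 15.0
```

Call:
{"op": "move_arm", "data": {
  "motion": [
    [30,[0,0,0.5],[0,0,0]],
    [30,[0,0,1],[0,0,0]],
    [30,[0,0,1],[0,0,0]],
    [30,[0,0,1],[0,0,0]],
    [30,[0,0,0.9],[0,0,0]],
    [30,[-0.175,0.965,0],[0,0,0]],
    [30,[-0.175,0.965,0],[0,0,0]],
    [30,[-0.175,0.965,0],[0,0,0]],
    [30,[-0.175,0.965,0],[0,0,0]],
    [30,[-0.175,0.965,0],[0,0,0]],
    [30,[-0.175,0.965,0],[0,0,0]],
    [30,[-0.175,0.965,0],[0,0,0]],
    [30,[-0.175,0.965,0],[0,0,0]],
    [30,[-0.175,0.965,0],[0,0,0]],
    [30,[-0.175,0.965,0],[0,0,0]],
    [30,[0,0,0],[0,0,0]],
    [30,[0,0,0],[0,0,0]],
    [30,[0,0,0],[0,0,0]]
  ]
}}

```text
time_s: 21.18
ee_pos: [635.3, 120.3, 85.6]
ee_rot: [180.0, 0.0, 20.1]
force: [-0.3, 0.0, -0.6]
gripper_width: 38.5
gripper_force: 15.0
```

```bash
python3 - <<'E'
from h import *
s,c,im=look('w10')
K=np.array([[c['fx'],0,c['cx']],[0,c['fy'],c['cy']],[0,0,1]])
p=np.array(s['ee_pos'])
z=p[2]+23.5+44
print(cv2.projectPoints(np.array([[p[0],p[1],z]]),np.array(c['rvec']),np.array(c['tvec']),K,None)[0].ravel())
E
```

```text
t 21.18 tcp [635.3 120.3  85.6] [1.7996e+02 2.0000e-02 2.0120e+01] w 38.5
[279.11694531 292.43786126]
```

View pics/w10.png

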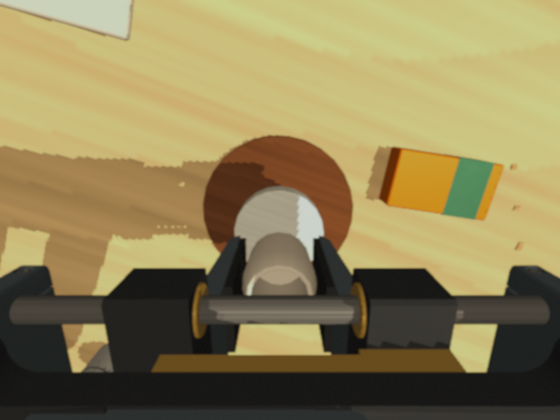

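The narrow tub is held upright at (280,265), above the lid and central. Lowering.

Call:
{"op": "move_arm", "data": {
  "motion": [
    [30,[0,0,-0.9],[0,0,0]],
    [30,[0,0,-0.5],[0,0,0]],
    [30,[0,0,-0.1],[0,0,0]],
    [30,[0,0,-0.05],[0,0,0]],
    [30,[0,0,0],[0,0,0]],
    [30,[0,0,-0.05],[0,0,0]],
    [30,[0,0,0],[0,0,0]],
    [30,[0,0,0],[0,0,0]]
  ]
}}

```text
time_s: 21.9
ee_pos: [635.8, 120.8, 46.2]
ee_rot: [180.0, -0.1, 20.1]
force: [0.4, 0.5, -0.2]
gripper_width: 38.6
gripper_force: 15.0
```

Call:
{"op": "move_arm", "data": {
  "motion": [
    [30,[0,0,-0.05],[0,0,0]],
    [30,[0,0,0],[0,0,0]],
    [30,[0,0,0],[0,0,0]]
  ]
}}

```text
time_s: 22.15
ee_pos: [635.3, 120.8, 44.3]
ee_rot: [180.0, -0.0, 20.1]
force: [0.2, 0.1, -0.2]
gripper_width: 38.7
gripper_force: 15.0
```

Call:
{"op": "move_arm", "data": {
  "motion": [
    [30,[0,0,-0.06],[0,0,0]],
    [30,[0,0,0],[0,0,0]],
    [30,[0,0,0],[0,0,0]]
  ]
}}

```text
time_s: 22.4
ee_pos: [635.2, 120.8, 42.6]
ee_rot: [180.0, 0.0, 20.1]
force: [-0.2, 0.1, -1.3]
gripper_width: 38.7
gripper_force: 15.0
```

Call:
{"op": "move_arm", "data": {
  "motion": [
    [30,[0,0,-0.04],[0,0,0]],
    [30,[0,0,0],[0,0,0]],
    [30,[0,0,0],[0,0,0]]
  ]
}}

```text
time_s: 22.65
ee_pos: [635.5, 120.9, 42.4]
ee_rot: [180.0, -0.0, 20.1]
force: [-0.0, -0.7, 4.5]
gripper_width: 38.7
gripper_force: 15.0
```

Contact came at 42.4, as predicted. I'll release, check and travel to the narrow lid.

Call:
{"op": "move_arm", "data": {
  "motion": [
    [60,[0,0,0.02],[0,0,0]],
    [60,[0,0,0],[0,0,0]],
    [60,[0,0,0],[0,0,0]],
    [60,[0,0,0],[0,0,0]],
    [60,[0,0,0.5],[0,0,0]],
    [60,[0,0,1],[0,0,0]],
    [60,[0,0,1],[0,0,0]],
    [60,[0,0,1],[0,0,0]],
    [60,[0,0,1],[0,0,0]],
    [60,[0,0,0.7],[0,0,0]],
    [60,[0,0,0],[0,0,0]],
    [60,[0,0,0],[0,0,0]]
  ]
}}

```text
time_s: 23.65
ee_pos: [635.8, 120.9, 172.8]
ee_rot: [180.0, -0.1, 20.1]
force: [0.5, 0.8, -0.3]
gripper_width: 60.2
gripper_force: 0.0
```

```bash
python3 - <<'E'
from h import *
s,c,im=look('w11')
np.set_printoptions(suppress=True)
K=np.array([[c['fx'],0,c['cx']],[0,c['fy'],c['cy']],[0,0,1]])
print(cv2.projectPoints(np.array([[634,119,110.],[634,119,66]]),np.array(c['rvec']),np.array(c['tvec']),K,None)[0].reshape(-1,2))
cv2.imwrite('pics/c11.png',cv2.resize(im[120:290,180:380],None,fx=3,fy=3,interpolation=3))
E
```

```text
t 23.65 tcp [635.8 120.9 172.8] [ 1.7998e+02 -1.0000e-01  2.0100e+01] w 60.2
[[280.32251647 218.00397487]
 [280.13352785 205.2675603 ]]
```

View pics/c11.png

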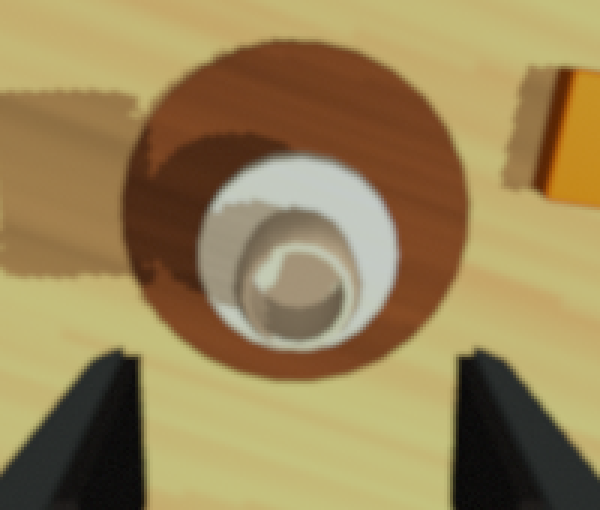

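Call:
{"op": "move_arm", "data": {
  "motion": [
    [75,[-0.333,0.976,0],[0,0,0]],
    [75,[-0.333,0.976,0],[0,0,0]],
    [75,[-0.333,0.976,0],[0,0,0]],
    [75,[-0.333,0.976,0],[0,0,0]],
    [75,[-0.333,0.976,0],[0,0,0]],
    [75,[-0.333,0.976,0],[0,0,0]],
    [75,[-0.333,0.976,0],[0,0,0]],
    [75,[-0.333,0.976,0],[0,0,0]],
    [75,[-0.333,0.976,0],[0,0,0]],
    [75,[-0.333,0.976,0],[0,0,0]],
    [75,[-0.333,0.976,0],[0,0,0]],
    [75,[-0.333,0.976,0],[0,0,0]],
    [75,[-0.333,0.976,0],[0,0,0]],
    [75,[0,0,0],[0,0,0]],
    [75,[0,0,0],[0,0,0]]
  ]
}}

```text
time_s: 24.95
ee_pos: [525.8, 438.4, 169.7]
ee_rot: [179.9, 0.2, 20.2]
force: [0.2, -0.9, 0.3]
gripper_width: 74.9
gripper_force: 0.0
```

```bash
python3 - <<'E'
from h import *
s,c,im=look('w12')
K=np.array([[c['fx'],0,c['cx']],[0,c['fy'],c['cy']],[0,0,1]])
q=cv2.projectPoints(np.array([[526,437.,16]]),np.array(c['rvec']),np.array(c['tvec']),K,None)[0].ravel();print(q)
for sm in(50,70):
    h=blob(lowsat(im,sm),(int(q[0]),int(q[1])),45);e=cv2.fitEllipse(h);print(cv2.boundingRect(h),np.round(e[0],1),np.round(e[1],1),onz(c,e[0],16).round(1),circ(c,h,16))
E
```

```text
t 24.95 tcp [525.8 438.4 169.7] [179.9    0.22  20.23] w 74.9
[279.97904552 192.48411523]
(258, 171, 44, 44) [279.7 192.9] [43.8 44.3] [525.5 437.1  16. ] (525.0, 436.9, 52.2)
(258, 171, 45, 45) [279.7 192.9] [44.6 45.2] [525.4 437.1  16. ] (524.9, 436.8, 53.1)
```

In the crop, the narrow tub's rim at (298,295) projects to (634,119,110), centred on the lid at (298,253). The narrow lid measures (525,437) with a 52 mm diameter, which matches. Grasping it.

Call:
{"op": "move_arm", "data": {
  "motion": [
    [75,[0,0,-1],[0,0,0]],
    [75,[0,0,-1],[0,0,0]],
    [75,[0,0,-1],[0,0,0]],
    [75,[0,0,-1],[0,0,0]],
    [75,[0,0,-1],[0,0,0]],
    [75,[0,0,-1],[0,0,0]],
    [75,[0,0,-1],[0,0,0]],
    [75,[0,0,-0.6],[0,0,0]],
    [75,[0,0,-0.3],[0,0,0]],
    [75,[0,0,0],[0,0,0]],
    [75,[0,0,0],[0,0,0]]
  ]
}}

```text
time_s: 25.92
ee_pos: [527.7, 437.3, -25.1]
ee_rot: [180.0, 0.0, 20.0]
force: [0.6, 0.1, -0.5]
gripper_width: 75.0
gripper_force: 0.0
```

Call:
{"op": "move_arm", "data": {
  "motion": [
    [75,[-0.08,0.04,-0.17],[0,0,0]],
    [75,[0,0,-0.16],[0,0,0]],
    [75,[0,0,0],[0,0,0]],
    [75,[0,0,0],[0,0,0]],
    [40,[0,0,0],[0,0,0]],
    [40,[0,0,0],[0,0,0]],
    [40,[0,0,0],[0,0,0]],
    [40,[0,0,0],[0,0,0]],
    [40,[0,0,0],[0,0,0]],
    [40,[0,0,0],[0,0,0]],
    [40,[0,0,0],[0,0,0]]
  ]
}}

```text
time_s: 26.83
ee_pos: [525.2, 439.1, -33.4]
ee_rot: [-180.0, -0.0, 20.1]
force: [-1.0, -0.4, 1.2]
gripper_width: 50.9
gripper_force: 15.0
```

Call:
{"op": "move_arm", "data": {
  "motion": [
    [40,[0,0,0.5],[0,0,0]],
    [40,[0,0,1],[0,0,0]],
    [40,[0,0,1],[0,0,0]],
    [40,[0,0,1],[0,0,0]],
    [40,[0,0,1],[0,0,0]],
    [40,[0,0,1],[0,0,0]],
    [40,[0,0,0.84],[0,0,0]],
    [40,[0.335,-0.98,0],[0,0,0]],
    [40,[0.335,-0.98,0],[0,0,0]],
    [40,[0.335,-0.98,0],[0,0,0]],
    [40,[0.335,-0.98,0],[0,0,0]],
    [40,[0.335,-0.98,0],[0,0,0]],
    [40,[0.335,-0.98,0],[0,0,0]],
    [40,[0.335,-0.98,0],[0,0,0]],
    [40,[0.335,-0.98,0],[0,0,0]],
    [40,[0.335,-0.98,0],[0,0,0]],
    [40,[0.335,-0.98,0],[0,0,0]],
    [40,[0.335,-0.98,0],[0,0,0]],
    [40,[0.335,-0.98,0],[0,0,0]],
    [40,[0.335,-0.98,0],[0,0,0]]
  ]
}}

```text
time_s: 28.5
ee_pos: [634.3, 119.3, 126.0]
ee_rot: [180.0, -0.0, 20.1]
force: [0.7, 0.3, -0.5]
gripper_width: 51.1
gripper_force: 15.0
```

Call:
{"op": "move_arm", "data": {
  "motion": [
    [40,[0,0,0],[0,0,0]],
    [40,[0,0,0],[0,0,0]],
    [40,[0,0,0],[0,0,0]],
    [40,[0,0,0],[0,0,0]]
  ]
}}

```text
time_s: 28.83
ee_pos: [633.6, 121.6, 125.3]
ee_rot: [-180.0, -0.0, 20.2]
force: [-0.2, 0.6, 0.8]
gripper_width: 51.1
gripper_force: 15.0
```

Call:
{"op": "move_arm", "data": {
  "motion": [
    [40,[0.02,-0.03,-0.9],[0,0,0]],
    [40,[0,0,-0.8],[0,0,0]],
    [40,[0,0,-0.2],[0,0,0]],
    [40,[0,0,-0.1],[0,0,0]],
    [40,[0,0,-0.1],[0,0,0]],
    [40,[0,0,-0.1],[0,0,0]],
    [40,[0,0,-0.06],[0,0,0]],
    [40,[0,0,0],[0,0,0]],
    [40,[0,0,0],[0,0,0]]
  ]
}}

```text
time_s: 29.58
ee_pos: [634.8, 119.8, 69.1]
ee_rot: [180.0, -0.1, 20.1]
force: [-0.7, -0.5, -0.2]
gripper_width: 51.0
gripper_force: 15.0
```

Call:
{"op": "move_arm", "data": {
  "motion": [
    [40,[0,0,-0.05],[0,0,0]],
    [40,[0,0,0],[0,0,0]],
    [40,[0,0,0],[0,0,0]]
  ]
}}

```text
time_s: 29.83
ee_pos: [634.5, 119.7, 67.3]
ee_rot: [180.0, -0.0, 20.1]
force: [0.1, -0.8, -0.5]
gripper_width: 51.0
gripper_force: 15.0
```

Call:
{"op": "move_arm", "data": {
  "motion": [
    [40,[0,0.02,-0.05],[0,0,0]],
    [40,[0,0,-0.03],[0,0,0]],
    [40,[0,0,0],[0,0,0]],
    [40,[0,0,0],[0,0,0]]
  ]
}}

```text
time_s: 30.17
ee_pos: [634.4, 120.2, 65.1]
ee_rot: [180.0, 0.0, 20.1]
force: [0.1, -0.7, -0.2]
gripper_width: 50.8
gripper_force: 15.0
```

Call:
{"op": "move_arm", "data": {
  "motion": [
    [40,[0,0,-0.04],[0,0,0]],
    [40,[0,0,0],[0,0,0]],
    [40,[0,0,0],[0,0,0]]
  ]
}}

```text
time_s: 30.42
ee_pos: [634.7, 120.3, 64.5]
ee_rot: [180.0, -0.0, 20.1]
force: [-0.2, -0.6, 1.6]
gripper_width: 50.9
gripper_force: 15.0
```

Contact came at 64.5, against a predicted 64.6. I'll release, check and go to the shaker.

Call:
{"op": "move_arm", "data": {
  "motion": [
    [70,[0,0,0],[0,0,0]],
    [70,[0,0,0],[0,0,0]],
    [70,[0,0,0],[0,0,0]],
    [70,[0,0,0],[0,0,0]],
    [70,[0,0,0.5],[0,0,0]],
    [70,[0,0,1],[0,0,0]],
    [70,[0,0,1],[0,0,0]],
    [70,[0,0,1],[0,0,0]],
    [70,[0,0,1],[0,0,0]],
    [70,[0,0,0.3],[0,0,0]],
    [70,[0,0,0],[0,0,0]],
    [70,[0,0,0],[0,0,0]]
  ]
}}

```text
time_s: 31.42
ee_pos: [634.0, 120.1, 183.3]
ee_rot: [-180.0, 0.1, 20.1]
force: [-0.1, -1.0, -0.6]
gripper_width: 69.9
gripper_force: 0.0
```

```bash
python3 - <<'E'
from h import *
s,c,im=look('w13')
for sm in(50,70):
    h=blob(lowsat(im,sm),(280,222),50);e=cv2.fitEllipse(h);print(cv2.boundingRect(h),np.round(e[0],1),np.round(e[1],1),onz(c,e[0],114).round(1),circ(c,h,114))
cv2.imwrite('pics/c13.png',np.hstack([cv2.resize(im[120:290,180:380],None,fx=2,fy=2,interpolation=3),np.clip(cv2.resize(grab_frame('scene')[180:320,235:400],(400,340),interpolation=3)*1.4,0,255).astype(np.uint8)]))
E
```

```text
t 31.42 tcp [634.  120.1 183.3] [-1.80e+02  6.00e-02  2.01e+01] w 69.9
(261, 172, 52, 69) [281.  203.7] [62.1 73.1] [643.  121.6 114. ] (640.5, 122.1, 66.2)
(248, 172, 65, 70) [280.3 203.5] [63.6 74.5] [642.9 122.2 114. ] (640.4, 122.1, 67.0)
```

View pics/c13.png

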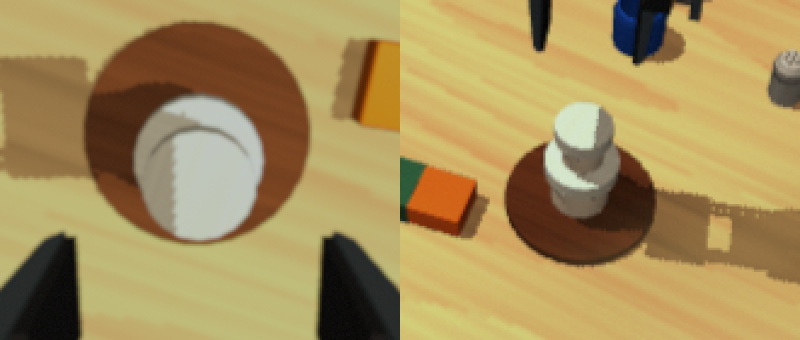

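Call:
{"op": "move_arm", "data": {
  "motion": [
    [62,[-0.98,0.507,0],[0,0,0]],
    [62,[-0.98,0.507,0],[0,0,0]],
    [62,[-0.98,0.507,0],[0,0,0]],
    [62,[-0.98,0.507,0],[0,0,0]],
    [62,[-0.98,0.507,0],[0,0,0]],
    [62,[-0.98,0.507,0],[0,0,0]],
    [62,[-0.98,0.507,0],[0,0,0]],
    [62,[-0.98,0.507,0],[0,0,0]],
    [62,[-0.98,0.507,0],[0,0,0]],
    [62,[0,0,0],[0,0,0]],
    [62,[0,0,0],[0,0,0]],
    [62,[0,0,0],[0,0,0]]
  ]
}}

```text
time_s: 32.52
ee_pos: [414.1, 234.0, 183.4]
ee_rot: [180.0, 0.1, 20.1]
force: [0.7, 0.7, -0.1]
gripper_width: 61.9
gripper_force: 0.0
```

```bash
python3 - <<'E'
from h import *
s,c,im=look('w14')
K=np.array([[c['fx'],0,c['cx']],[0,c['fy'],c['cy']],[0,0,1]])
q=cv2.projectPoints(np.array([[414,235.,54],[414,235,27],[414,235,0]]),np.array(c['rvec']),np.array(c['tvec']),K,None)[0].reshape(-1,2);print(q.round(0))
h=blob(lowsat(im,90,50),(int(q[1,0]),int(q[1,1])),35);e=cv2.fitEllipse(h);print(cv2.boundingRect(h),np.round(e[0],1),np.round(e[1],1),onz(c,e[0],27).round(1))
cv2.imwrite('pics/c14.png',cv2.resize(im[130:290,180:380],None,fx=3,fy=3,interpolation=3))
E
```

```text
t 32.52 tcp [414.1 234.  183.4] [1.7996e+02 6.0000e-02 2.0120e+01] w 61.9
[[278. 197.]
 [278. 192.]
 [278. 187.]]
(266, 176, 30, 35) [280.3 193.4] [29.8 34.5] [413.3 232.1  27. ]
```

View pics/c14.png

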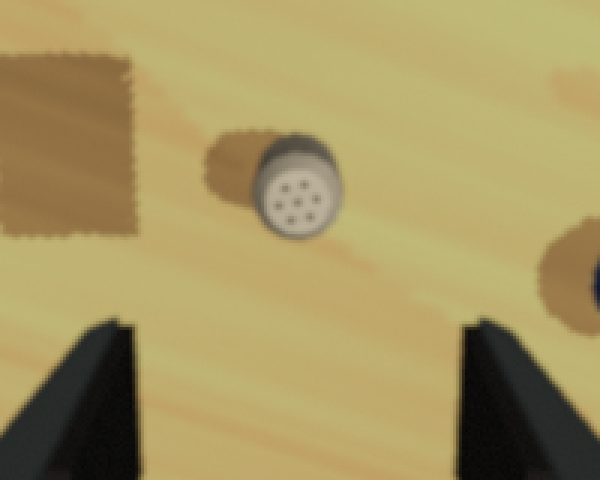

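The stack is good: the narrow lid sits level at (199,184) in the left crop, and the scene view shows both lids flat. The shaker's top centre is at crop (298,202), which is pixel (279.3,197.3).

```bash
python3 - <<'E'
from h import *
c=np.load('pics/w14.npy',allow_pickle=True).item();print(onz(c,(279.3,197.3),54).round(1),onz(c,(279.3,193),27).round(1))
c=np.load('pics/w13.npy',allow_pickle=True).item();print(onz(c,(279.5,212),114).round(1))
K=np.array([[c['fx'],0,c['cx']],[0,c['fy'],c['cy']],[0,0,1]])
print(cv2.projectPoints(np.array([[634,119,114.]]),np.array(c['rvec']),np.array(c['tvec']),K,None)[0].ravel())
E
```

```text
[414.6 233.8  54. ] [413.3 233.3  27. ]
[635.3 120.2 114. ]
[280.26632382 213.70362211]
```

Call:
{"op": "move_arm", "data": {
  "motion": [
    [62,[0,0.04,-1],[0,0,0]],
    [62,[0,0,-1],[0,0,0]],
    [62,[0,0,-1],[0,0,0]],
    [62,[0,0,-1],[0,0,0]],
    [62,[0,0,-1],[0,0,0]],
    [62,[0,0,-1],[0,0,0]],
    [62,[0,0,-1],[0,0,0]],
    [62,[0,0,-0.8],[0,0,0]],
    [62,[0,0,-0.5],[0,0,0]],
    [62,[0,0,0],[0,0,0]],
    [62,[0,0,0],[0,0,0]],
    [25,[0,0,0],[0,0,0]],
    [25,[0,0,0],[0,0,0]],
    [25,[0,0,0],[0,0,0]],
    [25,[0,0,0],[0,0,0]],
    [25,[0,0,0],[0,0,0]],
    [25,[0,0,0],[0,0,0]],
    [25,[0,0,0],[0,0,0]],
    [25,[0,0,0],[0,0,0]]
  ],
  "grip_force": 20
}}

```text
time_s: 34.15
ee_pos: [414.5, 235.5, -22.6]
ee_rot: [180.0, -0.1, 20.1]
force: [-0.1, -0.9, 5.3]
gripper_width: 33.3
gripper_force: 20.0
```

Call:
{"op": "move_arm", "data": {
  "motion": [
    [25,[0,0,0.5],[0,0,0]],
    [25,[0,0,1],[0,0,0]],
    [25,[0,0,1],[0,0,0]],
    [25,[0,0,1],[0,0,0]],
    [25,[0,0,1],[0,0,0]],
    [25,[0,0,1],[0,0,0]],
    [25,[0,0,0.6],[0,0,0]],
    [25,[0.978,-0.511,0],[0,0,0]],
    [25,[0.978,-0.511,0],[0,0,0]],
    [25,[0.978,-0.511,0],[0,0,0]],
    [25,[0.978,-0.511,0],[0,0,0]],
    [25,[0.978,-0.511,0],[0,0,0]],
    [25,[0.978,-0.511,0],[0,0,0]],
    [25,[0.978,-0.511,0],[0,0,0]],
    [25,[0.978,-0.511,0],[0,0,0]],
    [25,[0.978,-0.511,0],[0,0,0]],
    [25,[0,0,0],[0,0,0]],
    [25,[0,0,0],[0,0,0]],
    [25,[0,0,0],[0,0,0]]
  ]
}}

```text
time_s: 35.73
ee_pos: [632.9, 120.5, 128.4]
ee_rot: [-180.0, 0.1, 20.1]
force: [-0.5, 0.4, -1.3]
gripper_width: 33.5
gripper_force: 20.0
```

Call:
{"op": "move_arm", "data": {
  "motion": [
    [25,[0,0,-0.9],[0,0,0]],
    [25,[0,0,-0.3],[0,0,0]],
    [25,[0,0,-0.1],[0,0,0]],
    [25,[0,0,0],[0,0,0]],
    [25,[0,0,0],[0,0,0]],
    [25,[0,0,0],[0,0,0]]
  ]
}}

```text
time_s: 36.23
ee_pos: [634.5, 120.7, 97.7]
ee_rot: [180.0, -0.1, 20.1]
force: [0.2, 0.4, -1.2]
gripper_width: 33.4
gripper_force: 20.0
```

Call:
{"op": "move_arm", "data": {
  "motion": [
    [25,[0,0,-0.1],[0,0,0]],
    [25,[0,0,-0.06],[0,0,0]],
    [25,[0,0,0],[0,0,0]],
    [25,[0,0,0],[0,0,0]]
  ]
}}

```text
time_s: 36.57
ee_pos: [634.0, 120.3, 92.7]
ee_rot: [180.0, 0.0, 20.1]
force: [-0.3, -0.4, -1.0]
gripper_width: 33.3
gripper_force: 20.0
```

Call:
{"op": "move_arm", "data": {
  "motion": [
    [25,[0,0,-0.06],[0,0,0]],
    [25,[0,0,0],[0,0,0]],
    [25,[0,0,0],[0,0,0]]
  ]
}}

```text
time_s: 36.82
ee_pos: [634.2, 120.3, 91.3]
ee_rot: [180.0, -0.0, 20.1]
force: [0.2, -0.0, -1.1]
gripper_width: 33.5
gripper_force: 20.0
```

Call:
{"op": "move_arm", "data": {
  "motion": [
    [25,[0,0,-0.04],[0,0,0]],
    [25,[0,0,0],[0,0,0]],
    [25,[0,0,0],[0,0,0]]
  ]
}}

```text
time_s: 37.07
ee_pos: [634.5, 120.4, 91.1]
ee_rot: [180.0, -0.1, 20.1]
force: [-0.4, 0.0, 4.6]
gripper_width: 33.5
gripper_force: 20.0
```

Contact at 91.1, as predicted. I'll release and retreat upward.

Call:
{"op": "move_arm", "data": {
  "motion": [
    [60,[0,0,0.02],[0,0,0]],
    [60,[0,0,0],[0,0,0]],
    [60,[0,0,0],[0,0,0]],
    [60,[0,0,0],[0,0,0]],
    [60,[0,0,0.4],[0,0,0]],
    [60,[0,0,0.8],[0,0,0]],
    [60,[0,0,1],[0,0,0]],
    [60,[0,0,1],[0,0,0]],
    [60,[0,0,1],[0,0,0]],
    [60,[-1,0,0],[0,0,0]],
    [60,[-1,0,0],[0,0,0]],
    [60,[-1,0,0],[0,0,0]],
    [60,[-1,0,0],[0,0,0]],
    [60,[-1,0,0],[0,0,0]],
    [60,[0,0,0],[0,0,0]],
    [60,[0,0,0],[0,0,0]],
    [60,[0,0,0],[0,0,0]]
  ]
}}

```text
time_s: 38.48
ee_pos: [510.1, 120.5, 196.5]
ee_rot: [180.0, -0.1, 20.1]
force: [-0.3, 0.3, 0.1]
gripper_width: 60.3
gripper_force: 0.0
```

```bash
python3 - <<'E'
from h import *
s=state();print(s['time_s'],np.round(s['ee_pos'],1))
a=grab_frame('scene');b=grab_frame('top')
cv2.imwrite('pics/fin.png',np.hstack([np.clip(cv2.resize(a[170:300,230:390],(400,325),interpolation=3)*1.4,0,255).astype(np.uint8),np.clip(cv2.resize(b[120:250,150:310],(400,325),interpolation=3)*1.4,0,255).astype(np.uint8)]))
E
```

```text
38.4833 [510.1 120.5 196.5]
```

View pics/fin.png

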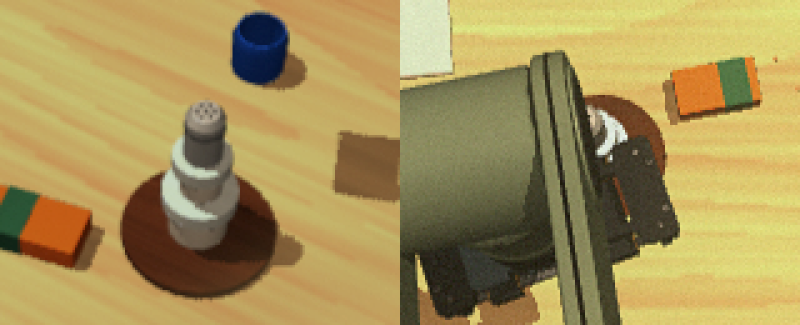

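The left crop shows the full stack standing upright and centred, with the shaker on top at (205,130) and the packet undisturbed. In the right crop the arm hides most of the stack, but the gripper is clear and the force is about zero.

```bash
python3 -c "
from workcell import *
print(job_done())"
```

```text
the job is handed in; nothing more can be done
None
```

I built the stack in the order asked and handed it in at about 38 s: wide tub, wide lid, narrow tub, narrow lid and shaker stand upright in the middle of the board, both lids went down to their expected seated heights, and I did not touch the bowl, spoon or packet.

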